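# Press a stud home with bench locking pliers, then release them

### The job

Gently slide the brass bar into the jaw of the locking pliers until it is fully home against the end stop, then press the pliers' upper handle down until it snaps over centre and stays locked by itself for a moment (about a second) with your hand off it, so that the jaw presses the bar's steel stud in. Then flick the release lever at the tail of the handle so that the jaw springs open again, and leave the bar home on the anvil. Work slowly and never force or knock the pliers or the bar (25 N is plenty), and do not disturb the things lying around.

Things in the scene. Friction and masses are not known exactly. Their poses are not given: they have to be found in the camera images.
- pliers: Steel locking pliers, fixed on a dark wooden base 300 x 75 mm. Origin: on the bench surface straight below the main pivot; +x along the pliers, out of the jaw mouth; z up. Upper jaw and upper handle turn on the pivot: the jaw reaches to x = 75 mm and open its top is below 135 mm; the handle runs towards -x, 26 mm wide, ends 155 mm from the pivot.
- end_stop (a point): Foot of the end stop's vertical face, at x = 30 mm in the pliers' frame, at the level of the anvil (lower jaw) top, 50 mm above the bench. The flat anvil ends at x = 130 mm; two side rails 26 mm apart, tops 60 mm above the bench, run from x = 30 to 130 mm and guide the bar. Axes as the pliers'.
- pivot (a point): Main pivot, 85 mm above the pliers' origin, turning axis along y. Open, the handle slopes up to its tail by 0.5 to 1.0 rad; locked, by about -0.06 to 0.21 rad. The adjusting screw is set differently each time, so the slope at which it locks is not known beforehand: it must be felt. Dead centre comes after 0.5 to 0.7 rad of closing. Axes as the pliers'.
- handle_grip (a point): Middle of the handle's upper face, 125 mm from the pivot: press here. Moves with the handle; x along the handle to the pivot, z normal to the face. Resistance grows to about 5 to 15 N, then fades to nothing at dead centre; from there the handle runs on by itself 0.06 rad (7 mm) onto a hard stop and stays. Let go before dead centre it springs open.
- lever_tab (a point): Top of the release lever's thumb tab (30 x 28 mm, 6 thick) behind the handle's tail, 193 mm from the pivot. Moves with handle and lever. Pressed down with 2 to 10 N while locked, it levers the handle back over dead centre; the tab goes down about 25 mm to a hard stop (the handle rises). Let go of it and the pliers spring open.
- jaw (a joint): Upper jaw angle: about -0.15 to 0.13 when open, about 0.30 fully closed on the stud at dead centre and much the same when locked. It hardly changes near dead centre, so it does not tell on which side of it the handle is.
- lever (a joint): Release lever angle: 0 at rest (sprung back), 0.65 rad fully pressed.
- bar: Loose brass bar 120 x 24 x 10 mm, about 0.2 kg, on the anvil between the rails, not fully in. Origin: centre of its underside; +x along its length, parallel to the pliers' x. Nose at x = -60 mm; tail end face at +60 mm, overhanging the anvil's end, where it can be pushed. Home, its origin is at x = 90 mm in the pliers' frame. A steel stud, 12 mm across, stands 7 mm proud 25 mm from the nose.
- stud (a joint): How far the stud has been pressed into the bar, m: 0 as it stands (7 mm proud); one full stroke of the pliers makes it about 0.005. Tight fit (12 N).
- spool_a: Bystander: thread spool standing up, 34 mm in diameter, 54 mm high. Origin: centre of its underside.
- spool_b: Bystander: another thread spool of the same size.
- bead_dish: Bystander: shallow dish, 90 mm in diameter, 30 mm high.
- calculator: Bystander: flat grey calculator 100 x 70 x 14 mm.
Not all that is in view belongs to the job. Of the things like the bar, leave any that is blue or pink; of the rest the smaller one is meant.

How it is judged:
On the way, in this order (a step that is already met when the one before it is completed fails the run):
1. the bar is fully home against the end stop (within 2 mm) while the jaw is still open and the stud not yet pressed (x of bar in the frame of pliers below 0.092 m and value of joint jaw below 0.19 rad and value of joint stud below 0.001 m), for 0.2 s.
2. the pliers stay locked shut on the stud (jaw beyond 0.27 rad, stud pressed at least 3.8 mm) with the fingers off them for 0.6 s, the bar still home (value of joint jaw above 0.27 rad and value of joint stud above 0.0038 m and x of bar in the frame of pliers below 0.093 m and contact force between the fingers and pliers below 0.3 N), for 0.6 s.
3. the release lever is pressed (beyond 0.35 rad) while the jaw is still shut (value of joint lever above 0.35 rad and value of joint jaw above 0.24 rad).
At the end, for the whole second after the job is handed in: The jaw is open again (below 0.19 rad) and still, the release lever sprung back (below 0.1 rad), the stud pressed in at least 3.8 mm, and the bar at rest, flat on the anvil within 4 mm of the end stop (value of joint jaw below 0.19 rad and value of joint lever below 0.1 rad and value of joint stud above 0.0038 m and x of bar in the frame of pliers below 0.094 m and z of bar in the frame of pliers below 0.053 m and linear speed of bar below 0.02 m/s and velocity of joint jaw between -0.1 and 0.1 rad/s); the robot touches nothing.
It fails at once if the pliers (handle, lever, jaw, frame) are forced with more than 50 N (contact force between the fingers and pliers above 50 N).
It fails at once if the bar is pushed with more than 50 N (contact force between the fingers and bar above 50 N).
It fails at once if a bystander is moved by more than 15 mm (distance of any of spool_a, spool_b, bead_dish, calculator from where it was at the start of the episode above 0.015 m).
It also fails if it takes over 58 s, if anything falls off the work surface, if the arm or the gripper's body presses on something with over 40 N, if the wrist force passes 120 N, or if a joint passes its speed limit or range.

### The arm

A 6-joint arm with a two-finger parallel gripper is mounted at the origin on the work surface. World frame = base frame: x ahead of the robot, y to its left, z up, the work surface at z = 0. Lengths are in m, angles in rad, forces in N, time in s.
With the tool pointing down it reaches from about 0.35 to 1 m from the base axis. Payload 7.1 kg.
Tool frame: the origin (TCP) lies between the finger pads; the fingertips stand 22 mm ahead of it and the grasp point (between the pads) lies 3 mm ahead of it; x points along the fingers, y is the direction in which the jaws open and shut, and the axes are right-handed (so a half turn about x gives the same grasp; the last joint's range is limited). The gripper opens to 85 mm and grips with 20 to 120 N. Pads are 22 mm wide; open, the fingers measure 114 mm over their backs; the gripper's body (76 mm by 85 mm) begins 54 mm behind the grasp point. The pads swing forward as they close: fully open they stand 13 mm farther back than shut.
Start: joints at [-1.366, 0.423, 1.63, -0, 1.089, -0.019], TCP at [0.139, -0.609, 0.253] pointing down, gripper open.
Joint ranges: [-3, 3], [-0.9, 2.11], [0.09, 2.58], [-1.31, 4.45], [0.11, 2.69], [-2.54, 2.54]. Speed limits (rad/s): [2.39, 2.39, 3.01, 3.14, 3.14, 3.14].

### API

Orientations are given as a rotation vector (axis times angle).
In Python, from rig import manip gives the robot as it stands. The module is installed in compiled form; this text tells all that it offers. Calls block until the motion is done:
- manip.move_to(position, orientation): joint-space move of the TCP to a pose.
- manip.servo_line(position, orientation=None, rate=0.15): straight line of the TCP; orientation=None keeps the orientation; rate is the mean speed in m/s.
- manip.set_joints(angles): joint-space move.
- manip.command_gripper(opening, f_grip=None): finger opening in m; f_grip is the grip in N (None keeps the last); returns when the fingers have stopped.
- manip.hold(seconds).
- manip.solve_ik(position, orientation): joint angles nearest the present ones, or None.
- manip.camera(name): name is "scene" or "top"; returns a dict with "image" (384x512x3 uint8, red, green, blue), "fx", "fy", "cx", "cy" (pixels), "cam_to_world" (4x4, takes a point from camera to world coordinates). Camera axes: x right, y down, z forward; pixel columns grow to the right and rows downward; lengths in m; the calibration is good to about 2 mm. A picture is of the moment at which its call begins. There is no depth.
A pose or a line that the arm cannot do raises manip.IKError and nothing moves.
- manip.sign_off(): hands the job in, once; it reports no verdict.
Readings, each from a call of its own:
- manip.get_time(): time.
- manip.get_joint_positions(): joint angles.
- manip.get_joint_vel(): joint speeds.
- manip.get_tau(): joint torques, N m.
- manip.get_position(): TCP position.
- manip.get_ee_rot(): TCP orientation.
- manip.get_contact_force(): force on the tool from outside, world axes, zero at the start.
- manip.get_torque(): the same for the moment, N m.
- manip.get_width(): finger opening in m.
Only numpy, scipy, OpenCV 4.12 (cv2) and the standard library are available. Lean on these libraries where they do the work, as an engineer would, in place of code of your own. Each camera call takes 0.05 s, during which the arm holds its last target.

## Working session

There is one attempt and no reset: what is moved stays moved. The work goes in short steps, each a Python script; the robot and the scene stay as the last script left them, time stands still between calls to the robot, and variables do not carry over. Pictures are saved under pics/ and viewed, and the job is handed in when it is done.

```bash
mkdir -p pics; cat > h.py <<'E'
import numpy as np, cv2
from rig import manip
def snap(n,tag):
    c=manip.camera(n); cv2.imwrite(f'pics/{tag}.png',cv2.cvtColor(c['image'],cv2.COLOR_RGB2BGR)); np.savez(f'pics/{tag}.npz',**c); return c
def ray(c,u,v):
    T=np.array(c['cam_to_world']); d=np.array([(u-c['cx'])/c['fx'],(v-c['cy'])/c['fy'],1.]); return T[:3,3],T[:3,:3]@d
def onz(c,u,v,z):
    o,d=ray(c,u,v); return o+d*(z-o[2])/d[2]
def proj(c,p):
    T=np.array(c['cam_to_world']); q=T[:3,:3].T@(np.array(p)-T[:3,3]); return np.array([c['fx']*q[0]/q[2]+c['cx'],c['fy']*q[1]/q[2]+c['cy']])
E
python3 - <<'E'
from h import *
for n in('scene','top'):
    c=snap(n,n+'0'); print(n,c['fx'],c['cx'],c['cy']); print(np.round(c['cam_to_world'],3))
print(manip.get_time(),manip.get_ee_rot(),manip.get_width())
E
```

```text
scene 455.1518381823356 259.4051730840335 188.1412730367422
[[-0.647  0.606 -0.463  1.095]
 [ 0.762  0.508 -0.401  0.491]
 [-0.008 -0.612 -0.791  1.146]
 [ 0.     0.     0.     1.   ]]
top 414.3980613589587 250.04928244350617 202.32958166488984
[[ 0.014 -0.981  0.192  0.307]
 [-1.    -0.011  0.019 -0.018]
 [-0.017 -0.193 -0.981  1.284]
 [ 0.     0.     0.     1.   ]]
0.1 [ 2.10352466  0.23788077 -2.10382659] 0.08535534859181536
```

View pics/scene0.png

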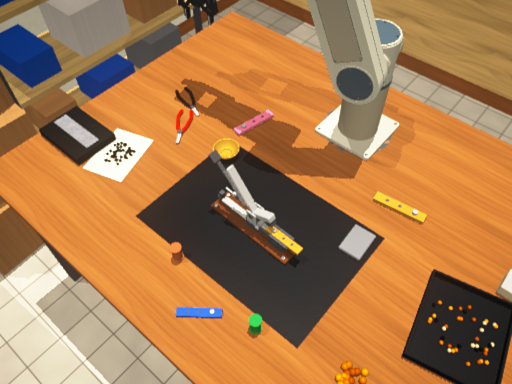

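View pics/top0.png

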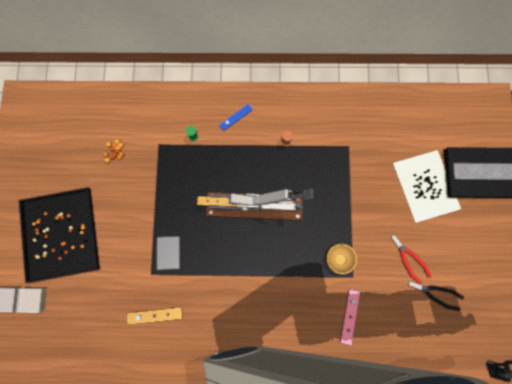

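The scene view shows the pliers at about (250,215). The brass bar's tail is at (295,245) and the handle's tail at (218,158). In the top view the jaw points left (+y). I'll zoom in for detail.

```bash
python3 - <<'E'
import cv2
a=cv2.imread('pics/top0.png')[165:235,180:330]; cv2.imwrite('pics/t0z.png',cv2.resize(a,None,fx=5,fy=5,interpolation=cv2.INTER_CUBIC))
a=cv2.imread('pics/scene0.png')[130:280,195:315]; cv2.imwrite('pics/s0z.png',cv2.resize(a,None,fx=4,fy=4,interpolation=cv2.INTER_CUBIC))
E
```

```text
(no output)
```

View pics/t0z.png

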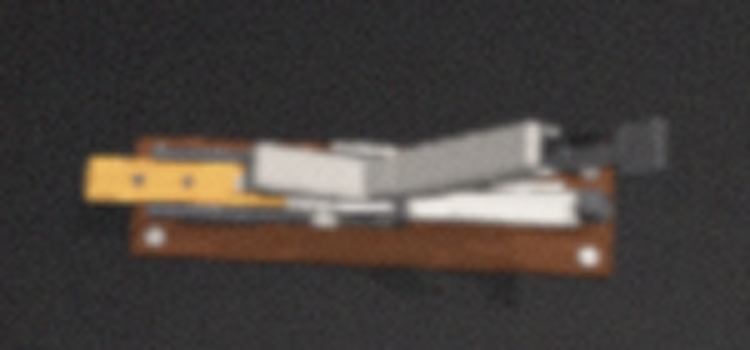

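View pics/s0z.png

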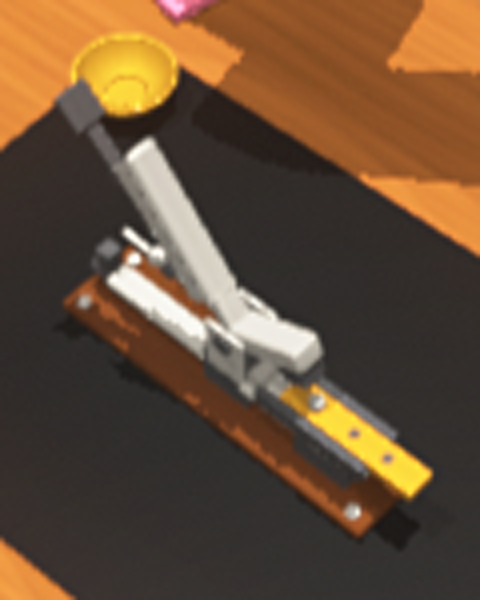

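```bash
python3 - <<'E'
from h import *
for n in('top','scene'):
    c=dict(np.load(f'pics/{n}0.npz')); im=c['image']; hsv=cv2.cvtColor(im,cv2.COLOR_RGB2HSV)
    m=cv2.inRange(hsv,(15,120,120),(32,255,255))
    k=np.zeros_like(m)
    if n=='top': k[165:235,180:270]=1
    else: k[215:270,255:315]=1
    m=m*k; cs,_=cv2.findContours(m,cv2.RETR_EXTERNAL,cv2.CHAIN_APPROX_NONE); q=max(cs,key=cv2.contourArea)[:,0]
    print(n,len(q),q.min(0),q.max(0))
    w=np.array([onz(c,u,v,.060)[:2] for u,v in q]); r=cv2.minAreaRect((w*1000).astype(np.float32)); print('brass rect mm',r,np.round(cv2.boxPoints(r),1))
    if n=='top':
        # base: brown-ish
        b=cv2.inRange(hsv,(3,100,40),(14,255,160))*0
        z=im[165:235,180:330].astype(int); mm=((z[...,0]-z[...,2]>25)&(z[...,0]<150)).astype(np.uint8)
        ys,xs=np.nonzero(mm); xs=xs+180; ys=ys+165
        for zz in(.01,.02,.03):
            P=np.array([onz(c,u,v,zz)[:2] for u,v in zip(xs,ys)]);r=cv2.minAreaRect((P*1000).astype(np.float32));print(zz,r)
            print(np.round(cv2.boxPoints(r),1).tolist())
    for nm,uvs in {'top':[(180+17,165+31.4),(180+17,165+40.4)],'scene':[(195+433/4,130+473/4),(195+410/4,130+495/4)]}.items():
        if nm==n:
            for u,v in uvs: print('tail top corner',onz(c,u,v,.060))
E
```

```text
top 90 [197 196] [235 205]
brass rect mm ((551.1290893554688, 109.27896118164062), (27.71824073791504, 115.23045349121094), 0.5987921357154846) [[536.7 166.7]
 [537.9  51.5]
 [565.6  51.8]
 [564.4 167. ]]
0.01 ((546.5489501953125, 10.926345825195312), (333.9250793457031, 77.58792114257812), 87.85001373291016)
[[501.5, -154.5], [579.0999755859375, -157.39999389648438], [591.5999755859375, 176.3000030517578], [514.0, 179.1999969482422]]
0.02 ((544.6653442382812, 10.699981689453125), (331.3044128417969, 76.97903442382812), 87.85001373291016)
[[500.0, -153.39999389648438], [576.9000244140625, -156.3000030517578], [589.2999877929688, 174.8000030517578], [512.4000244140625, 177.6999969482422]]
0.03 ((542.7816772460938, 10.473617553710938), (328.683837890625, 76.37010192871094), 87.85001373291016)
[[498.5, -152.3000030517578], [574.7999877929688, -155.1999969482422], [587.0999755859375, 173.3000030517578], [510.79998779296875, 176.10000610351562]]
tail top corner [0.56314657 0.16716307 0.06      ]
tail top corner [0.53544049 0.16608798 0.06      ]
scene 78 [265 226] [302 254]
brass rect mm ((552.111572265625, 104.18692016601562), (120.62968444824219, 29.17778968811035), 87.95460510253906) [[535.4  44.4]
 [564.5  43.4]
 [568.8 163.9]
 [539.7 165. ]]
tail top corner [0.54109655 0.16598325 0.06      ]
tail top corner [0.56483556 0.16436852 0.06      ]
```

```bash
cat >> h.py <<'E'
def tri(c1,uv1,c2,uv2):
    o1,d1=ray(c1,*uv1); o2,d2=ray(c2,*uv2)
    s=np.linalg.lstsq(np.c_[d1,-d2],o2-o1,rcond=None)[0]; a=o1+s[0]*d1; b=o2+s[1]*d2
    return (a+b)/2, np.linalg.norm(a-b)
E
python3 - <<'E'
from h import *
t=dict(np.load('pics/top0.npz')); s=dict(np.load('pics/scene0.npz'))
T=lambda x,y:(180+x/5-.4,165+y/5-.4); S=lambda x,y:(195+x/4-.4,130+y/4-.4)
L={'tail top +y side(upper in top, x+)':(T(527,122),S(130,158)),'tail top other side':(T(538,160),S(155,140)),
'tab far corner':(T(667,118),S(55,100)),'tab centre':(T(642,142),S(80,105)),'tab near':(T(665,167),S(78,82)),
'bartail a':(T(85,157),S(410,495)),'bartail b':(T(85,203),S(433,473)),
'screw jaw end':(T(155,237),S(352,511)) }
for k,(a,b) in L.items(): p,e=tri(t,a,s,b); print(k,np.round(p,4),round(e,4))
for a in [(150,148),(148,210)]: print('rail end',onz(t,*T(*a),.06))
for a in [(365,475),(398,437)]: print('rail end scene',onz(s,*S(*a),.06))
for a in [(132,252),(612,274)]: print('base corner z.02',onz(t,*T(*a),.02))
print(onz(t,342,259,.02), onz(t,287,137,.03))
E
```

```text
tail top +y side(upper in top, x+) [ 0.5546 -0.0901  0.2125] 0.0032
tail top other side [ 0.5323 -0.0929  0.2101] 0.0044
tab far corner [ 0.5547 -0.1616  0.22  ] 0.0004
tab centre [ 0.5432 -0.1493  0.2138] 0.0002
tab near [ 0.53   -0.1618  0.2168] 0.0027
bartail a [0.5649 0.1659 0.0635] 0.0048
bartail b [0.5379 0.1656 0.0571] 0.005
screw jaw end [ 0.5431  0.1219 -0.0417] 0.0349
rail end [0.57035205 0.12918703 0.06      ]
rail end [0.53216562 0.12913664 0.06      ]
rail end scene [0.57198243 0.12976477 0.06      ]
rail end scene [0.53347823 0.12851599 0.06      ]
base corner z.02 [0.51298362 0.14299284 0.02      ]
base corner z.02 [ 0.50260342 -0.1535241   0.02      ]
[ 0.38319099 -0.27273517  0.02      ] [ 0.76530362 -0.10753124  0.03      ]
```

```bash
cat >> h.py <<'E'
from scipy.spatial.transform import Rotation as R
EX=np.array([.0367,.9993,0]);EX/=np.linalg.norm(EX); EZ=np.array([0,0,1.]); EY=np.cross(EZ,EX); O=np.array([.547,-.001,0])
def P(x,y,z): return O+EX*x+EY*y+EZ*z
def ori(th,flip=1):
    # tool pointing along -(normal of a handle sloping up to the tail by th); jaw axis along pliers y
    n=np.sin(th)*EX+np.cos(th)*EZ; x=-n; y=flip*EY; return R.from_matrix(np.c_[x,y,np.cross(x,y)]).as_rotvec()
def loc(p): d=np.array(p)-O; return np.array([d@EX,d@EY,d@EZ])
E
python3 - <<'E'
from h import *
p=manip.get_position(); print(R.from_rotvec(manip.get_ee_rot()).as_matrix().round(2))
up=[.139,-.609,.42]
for f in(1,-1):
    for nm,q,th in(('tail',P(.2,0,.30),0),('tail',P(.2,0,.067),0),('grip',P(-.05,0,.25),.9),('grip',P(-.125,0,.125),.1),('tab',P(-.193,0,.125),0)):
        j=manip.solve_ik(q,ori(th,f)); print(f,nm,None if j is None else np.round(j,2))
print(manip.solve_ik(up,manip.get_ee_rot()))
E
```

```text
[[-0.    0.22 -0.98]
 [ 0.   -0.98 -0.22]
 [-1.   -0.   -0.  ]]
1 tail None
1 tail None
1 grip [ 0.27  0.5   1.81 -0.88  1.33 -2.39]
1 grip None
1 tab None
-1 tail [ 0.32  0.32  1.67 -0.    1.15  0.36]
-1 tail [ 0.32  0.63  1.8  -0.    0.7   0.36]
-1 grip [ 0.27  0.5   1.81 -0.88  1.33  0.76]
-1 grip [-0.2   0.5   1.87 -0.14  0.76 -0.06]
-1 tab [-0.37  0.53  1.82 -0.    0.79 -0.33]
[-1.36544510e+00  2.85469875e-01  1.44521453e+00 -8.28886120e-06
  1.41234918e+00 -1.84233128e-02]
```

Flip -1 works for every pose. Next I'll move over to the bar's tail and push it in.

```bash
python3 - <<'E'
from h import *
manip.command_gripper(0.0,40)
print(manip.get_width(),manip.get_time())
manip.move_to([.139,-.609,.40],manip.get_ee_rot())
manip.move_to(P(.21,0,.36),ori(0,-1))
print(manip.get_time())
manip.move_to(P(.21,0,.069),ori(0,-1))
print(manip.get_time(),loc(manip.get_position()),manip.get_contact_force())
x=.205
f0=np.array(manip.get_contact_force())
for i in range(60):
    t0=manip.get_time(); manip.servo_line(P(x,0,.069),rate=.02)
    f=(np.array(manip.get_contact_force())-f0)@EX
    print(round(x,4),loc(manip.get_position()).round(4)[0],round(f,2),round(manip.get_time()-t0,2))
    if f>2 : break
    x-=.004
    if x<.176: break
E
```

```text
9.803318345257614e-05 0.8667
4.7167
5.8333 [ 0.21041218 -0.00129509  0.07021464] [-0.39554604 -0.49482567  0.11194665]
0.205 0.2049 -0.08 0.4
0.201 0.2008 0.65 0.35
0.197 0.1968 0.46 0.35
0.193 0.1929 0.59 0.35
0.189 0.1889 -0.19 0.35
0.185 0.1849 0.32 0.35
0.181 0.1809 0.69 0.35
0.177 0.1768 0.28 0.35
```

```bash
python3 - <<'E'
from h import *
x=.175;print(manip.get_time())
while x>.148:
    manip.servo_line(P(x,0,.069),rate=.015)
    F=np.array(manip.get_contact_force()); f=F@EX
    print(round(x,4),loc(manip.get_position()).round(4)[0],round(f,2),round(F@EY,1),F[2].round(1))
    if f>6: break
    x-=.002 if x>.166 and f<2.5 else .001
print(manip.get_time())
E
```

```text
8.6833
0.175 0.1749 0.33 0.3 0.3
0.173 0.1729 0.09 0.0 0.0
0.171 0.1708 -0.37 0.9 0.2
0.169 0.1689 0.03 0.4 -0.9
0.167 0.1668 0.1 -0.6 0.5
0.165 0.1649 0.08 -0.1 -0.2
0.164 0.1639 0.6 -0.9 0.1
0.163 0.1629 0.67 -0.3 -0.5
0.162 0.1619 1.25 -0.2 0.3
0.161 0.1609 -0.24 0.9 0.0
0.16 0.1603 3.95 0.5 -1.4
0.159 0.1602 8.78 0.1 -1.0
11.8833
```

```bash
python3 - <<'E'
from h import *
manip.hold(.2); print(manip.get_contact_force())
manip.servo_line(P(.185,0,.069),rate=.08)
c=snap('scene','s1'); t=snap('top','t1')
cv2.imwrite('pics/s1z.png',cv2.resize(cv2.cvtColor(c['image'][130:280,195:335],cv2.COLOR_RGB2BGR),None,fx=4,fy=4,interpolation=cv2.INTER_CUBIC))
print(manip.get_time(), loc(manip.get_position()), manip.get_contact_force())
# plan the handle approach
for q,th in((P(.05,0,.30),.5),(P(-.0,0,.28),.9),(P(-.05,0,.25),.9)):
    print(np.round(manip.solve_ik(q,ori(th,-1)),2))
E
```

```text
[ 0.17496496  8.92671987 -1.80241346]
12.6583 [1.84850548e-01 1.77957138e-04 6.89139235e-02] [ 0.00928722 -0.09330049 -0.6456835 ]
[ 0.3   0.35  1.71 -0.49  1.29  0.52]
[ 0.35  0.48  1.75 -0.82  1.42  0.74]
[ 0.27  0.5   1.81 -0.88  1.33  0.76]
```

View pics/s1z.png

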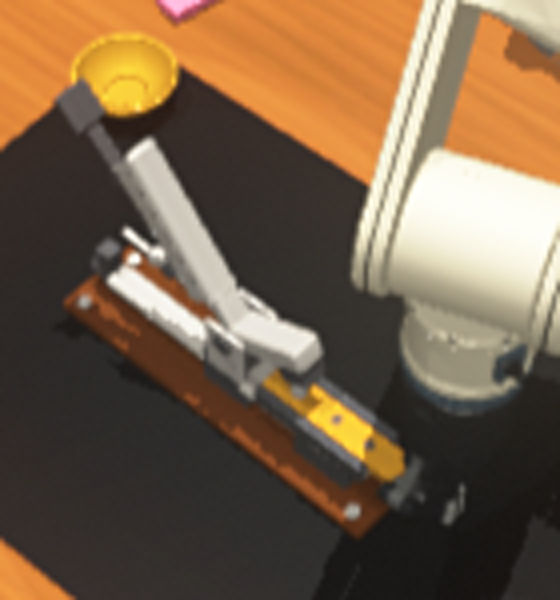

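The picture shows the bar moved in, with the stud now under the open jaw, so it is home. Next I'll approach the handle along its normal.

```bash
cat >> h.py <<'E'
def face(th,h,r=.125,back=.022):
    # TCP position so that tip is on point r along the handle, h+(back-.022) above its axis line
    a=h+back; return P(-r*np.cos(th)+a*np.sin(th),0,.085+r*np.sin(th)+a*np.cos(th))
def fn(th):
    F=np.array(manip.get_contact_force()); return F@(np.sin(th)*EX+np.cos(th)*EZ), F
E
python3 - <<'E'
from h import *
manip.servo_line(P(.19,0,.25),rate=.25)
th=.9
manip.move_to(face(th,.06),ori(th,-1))
manip.servo_line(face(th,.025),rate=.1); manip.hold(.1)
print(manip.get_time(),fn(th))
h=.022; b=fn(th)[0]
while h>-.005:
    manip.servo_line(face(th,h),rate=.02); f=fn(th)[0]-b; print(round(h,4),round(f,2))
    if f>1.5: break
    h-=.002
print(manip.get_time(),loc(manip.get_position()))
snap('scene','s2')
c=cv2.imread('pics/s2.png')[110:280,175:345]; cv2.imwrite('pics/s2z.png',cv2.resize(c,None,fx=3.5,fy=3.5,interpolation=cv2.INTER_CUBIC))
E
```

```text
14.975 (np.float64(-0.8370907812832278), array([-0.16629316, -0.59973681, -0.58370455]))
0.022 0.94
0.02 1.46
0.018 1.63
15.775 [-4.64756810e-02  5.77637402e-05  2.07691930e-01]
```

View pics/s2z.png

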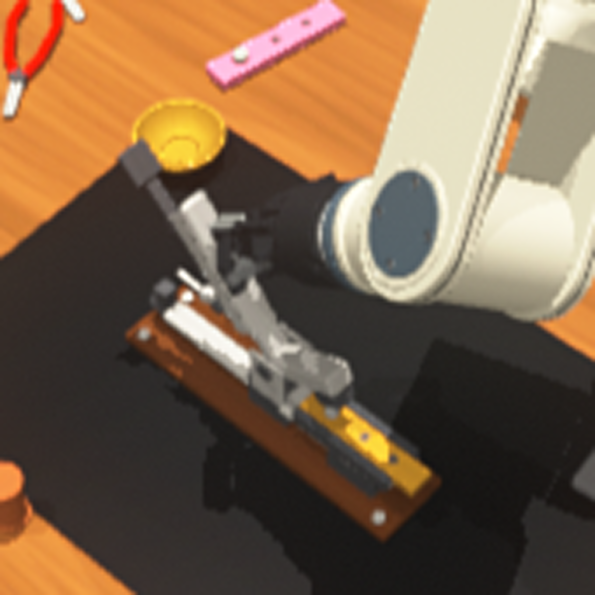

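```bash
cat >> h.py <<'E'
def fav(th,n=4):
    v=[]
    for _ in range(n): v.append(fn(th)[0]); manip.hold(.02)
    return np.mean(v)
E
python3 - <<'E'
from h import *
th=.9;h=.018
print(manip.get_time(),fav(th))
while h>0:
    h-=.002
    manip.servo_line(face(th,h),rate=.02); f=fav(th,3); print(round(h,4),round(f,2),(manip.get_position()-face(th,h)).round(4))
    if f>2.: break
print(manip.get_time())
E
```

```text
15.825 -0.053998281952793555
0.016 -0.24 [-0.     -0.0001 -0.    ]
0.014 -0.08 [-0.     -0.0001 -0.    ]
0.012 0.29 [-0.     -0.0001 -0.0001]
0.01 0.55 [-0.     -0.     -0.0001]
0.008 -0.07 [-0.0001 -0.0001 -0.0001]
0.006 -0.02 [-0.     -0.0001 -0.    ]
0.004 -0.16 [-0.     -0.0001 -0.0001]
0.002 -0.23 [-0.     -0.0001 -0.0001]
0.0 -0.61 [-0.     -0.0001 -0.    ]
18.5917
```

```bash
python3 - <<'E'
from h import *
for n in('scene','top'): snap(n,n+'3')
c=cv2.imread('pics/scene3.png')[130:250,195:295]; c2=cv2.imread('pics/top3.png')[160:240,180:330]
cv2.imwrite('pics/s3z.png',cv2.resize(c,None,fx=5,fy=5,interpolation=cv2.INTER_CUBIC));cv2.imwrite('pics/t3z.png',cv2.resize(c2,None,fx=5,fy=5,interpolation=cv2.INTER_CUBIC))
E
```

```text
(no output)
```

View pics/s3z.png

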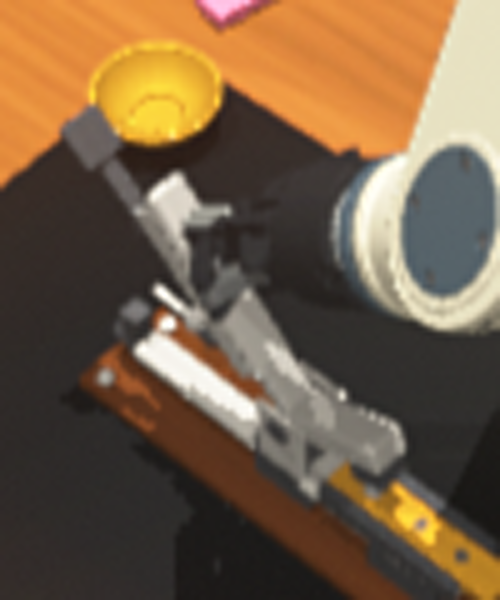

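View pics/t3z.png

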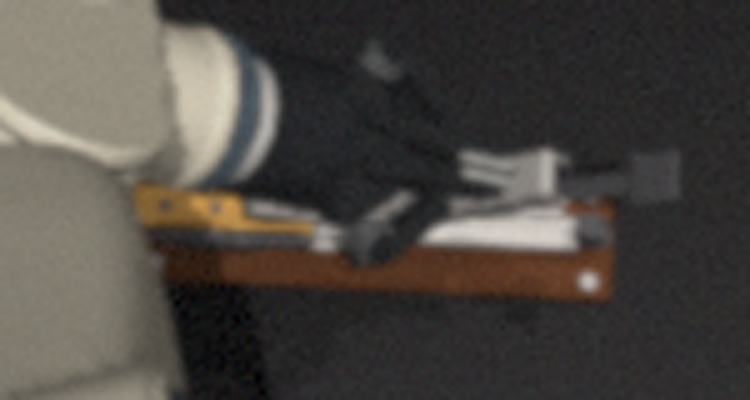

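The tab moved about 3 px in the top view (308 to 311), so the fingers are on the handle and it is still in its slack range. I'll follow the arc down, watching the force.

```bash
python3 - <<'E'
from h import *
th=.84;h=.008;pk=0;f=0
print(manip.get_time())
while th>-.15:
    st=.03 if pk<2 else (.02 if f>4 else .012)
    th-=st
    manip.servo_line(face(th,h),ori(th,-1),rate=.03)
    fs=[]
    for _ in range(2): fs.append(fn(th)); manip.hold(.01)
    f=np.mean([a[0] for a in fs]); F=fs[-1][1]; pk=max(pk,f)
    print(round(th,3),round(f,2),'tang',round(F@(-np.cos(th)*EX+np.sin(th)*EZ),1),round(manip.get_time(),2))
    if f>18: break
    if pk>4 and f<.8: print('faded'); break
    if manip.get_time()>36: break
E
```

```text
18.6917
0.81 -0.19 tang 0.5 18.99
0.78 -0.38 tang 0.3 19.28
0.75 0.1 tang 0.3 19.57
0.72 1.12 tang -0.4 19.87
0.69 2.62 tang -0.6 20.16
0.678 3.36 tang -1.2 20.43
0.666 4.29 tang -1.0 20.69
0.646 3.85 tang -1.9 20.96
0.634 4.36 tang -1.5 21.23
0.614 4.4 tang -2.2 21.49
0.594 4.94 tang -2.5 21.76
0.574 5.96 tang -1.6 22.02
0.554 8.33 tang -2.0 22.29
0.534 7.81 tang -3.1 22.56
0.514 7.61 tang -3.1 22.82
0.494 7.83 tang -4.0 23.09
0.474 7.6 tang -4.1 23.36
0.454 7.46 tang -4.2 23.62
0.434 6.88 tang -3.9 23.89
0.414 6.27 tang -4.0 24.16
0.394 5.89 tang -4.5 24.43
0.374 4.88 tang -2.8 24.69
0.354 4.82 tang -2.5 24.96
0.334 3.74 tang -2.1 25.23
0.322 3.0 tang -0.1 25.49
0.31 2.98 tang -0.7 25.76
0.298 2.5 tang -0.9 26.02
0.286 2.22 tang 0.5 26.29
0.274 1.71 tang -0.4 26.56
0.262 1.02 tang -0.5 26.82
0.25 0.98 tang 0.1 27.09
0.238 0.91 tang 0.1 27.36
0.226 -0.04 tang -0.2 27.62
faded
```

Faded near 0.235. I'll carry on gently to the hard stop, about 0.06 rad further.

```bash
python3 - <<'E'
from h import *
th=.226;h=.008;hi=0
while th>.08:
    th-=.008
    manip.servo_line(face(th,h),ori(th,-1),rate=.02)
    f=fav(th,3)
    print(round(th,3),round(f,2),round(manip.get_time(),2))
    if f>7: break
# lift off
b=.008
manip.servo_line(face(th,h+.03),rate=.06); manip.hold(.1)
print('off',fn(th),manip.get_time())
for n in('scene','top'): snap(n,n+'4')
c=cv2.imread('pics/scene4.png')[130:280,180:300]; c2=cv2.imread('pics/top4.png')[160:240,180:330]
cv2.imwrite('pics/s4z.png',cv2.resize(c,None,fx=4,fy=4,interpolation=cv2.INTER_CUBIC));cv2.imwrite('pics/t4z.png',cv2.resize(c2,None,fx=5,fy=5,interpolation=cv2.INTER_CUBIC))
E
```

```text
0.218 -0.08 27.93
0.21 0.31 28.23
0.202 0.18 28.52
0.194 -0.15 28.82
0.186 -0.35 29.12
0.178 -0.24 29.43
0.17 0.08 29.73
0.162 0.03 30.02
0.154 4.18 30.32
0.146 12.65 30.62
off (np.float64(0.7121402905089524), array([0.42028582, 0.45599588, 0.65052278])) 31.375
```

View pics/s4z.png

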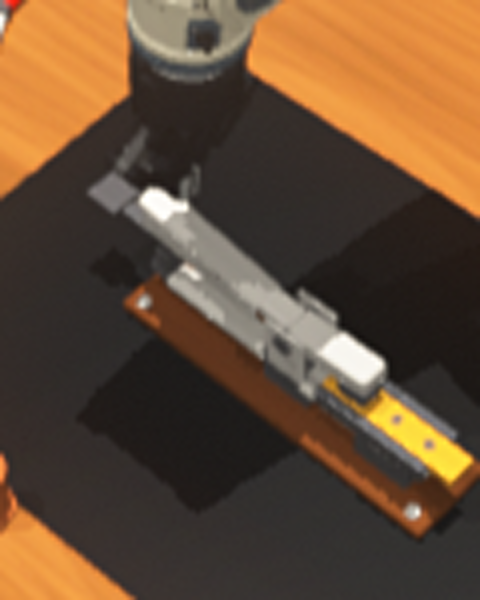

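View pics/t4z.png

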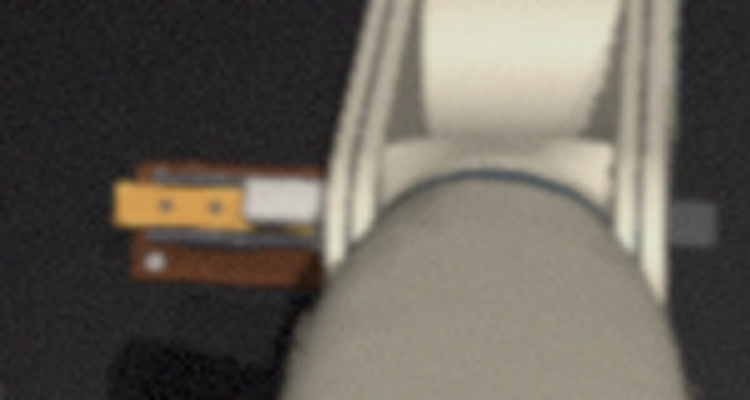

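The handle is held down, 30 mm clear of the fingers: the pliers are locked. The tab is at about (692,222) in the top zoom and (113,192) in the scene zoom.

```bash
python3 - <<'E'
from h import *
t=dict(np.load('pics/top4.npz')); s=dict(np.load('pics/scene4.npz'))
for k,a,b in(('c',(692,222),(113,192)),('end',(717,222),(103,180))):
    p,e=tri(t,(180+a[0]/5-.4,160+a[1]/5-.4),s,(180+b[0]/4-.4,130+b[1]/4-.4)); print(k,p,loc(p),e)
th=.15; print('pred top of tab',-.193*np.cos(th),.085+.193*np.sin(th))
manip.servo_line(face(th,.05),rate=.1); manip.hold(.3)
x=-.193*np.cos(th)
manip.servo_line(P(x,0,.085+.193*np.sin(th)+.022+.025),ori(0,-1),rate=.1); manip.hold(.1)
print(manip.get_time(),fn(0))
E
```

```text
c [ 0.5402897  -0.19533076  0.07972721] [-0.19444612 -0.00042634  0.07972721] 0.0014934649070721146
end [ 0.53903616 -0.20844616  0.08301253] [-0.20759868  0.000345    0.08301253] 0.0010908836039737655
pred top of tab -0.19083281804165617 0.11384155956740466
33.0917 (np.float64(-0.015593121866215831), array([ 0.42672362, -0.39608502, -0.01559312]))
```

Measured tab: x = -0.194, z ≈ 0.080. Its initial position implies the same offset below the handle line, so the two agree. Pressing there.

```bash
python3 - <<'E'
from h import *
x=-.194
manip.servo_line(P(x,0,.088+.022),rate=.06); manip.hold(.05)
z=.088;zc=None
while z>.03:
    z-=.002
    manip.servo_line(P(x,0,z+.022),rate=.02)
    f=fav(0,2); print(round(z,4),round(f,2),round(manip.get_time(),2))
    if f>1.2 and zc is None: zc=z
    if f>14: break
    if zc and zc-z>.024: break
for n in('scene',): snap(n,n+'5')
c=cv2.imread('pics/scene5.png')[130:280,180:300]
cv2.imwrite('pics/s5z.png',cv2.resize(c,None,fx=4,fy=4,interpolation=cv2.INTER_CUBIC))
E
```

```text
0.086 0.13 34.42
0.084 -0.4 34.71
0.082 -0.36 34.99
0.08 -0.49 35.27
0.078 0.66 35.56
0.076 2.38 35.84
0.074 3.47 36.12
0.072 3.26 36.41
0.07 3.6 36.69
0.068 3.31 36.98
0.066 3.91 37.26
0.064 3.18 37.54
0.062 3.12 37.83
0.06 3.77 38.11
0.058 2.87 38.39
0.056 3.08 38.67
0.054 3.18 38.96
0.052 3.2 39.24
```

View pics/s5z.png

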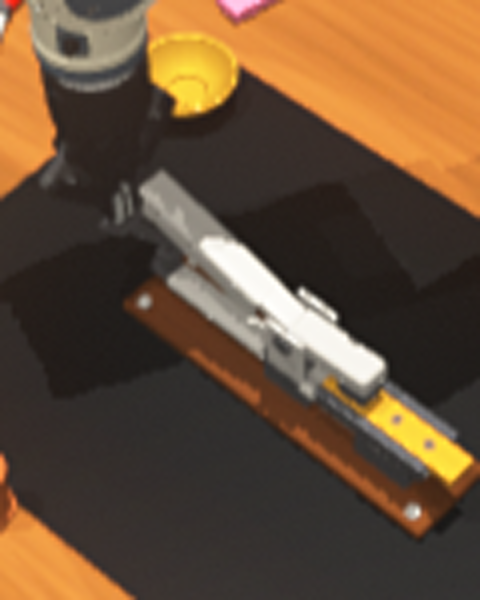

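The handle has started to rise. I'll carry on to the lever's stop.

```bash
python3 - <<'E'
from h import *
x=-.194;z=.052
while z>.034:
    z-=.0015
    manip.servo_line(P(x,0,z+.022),rate=.02)
    f=fav(0,2); print(round(z,4),round(f,2),round(manip.get_time(),2))
    if f>8: break
manip.hold(.1)
print('hold',fav(0,2))
snap('scene','scene6')
c=cv2.imread('pics/scene6.png')[130:280,180:300]
cv2.imwrite('pics/s6z.png',cv2.resize(c,None,fx=4,fy=4,interpolation=cv2.INTER_CUBIC))
E
```

```text
0.0505 3.41 39.58
0.049 4.18 39.86
0.0475 9.91 40.14
hold 9.83160080663555
```

View pics/s6z.png

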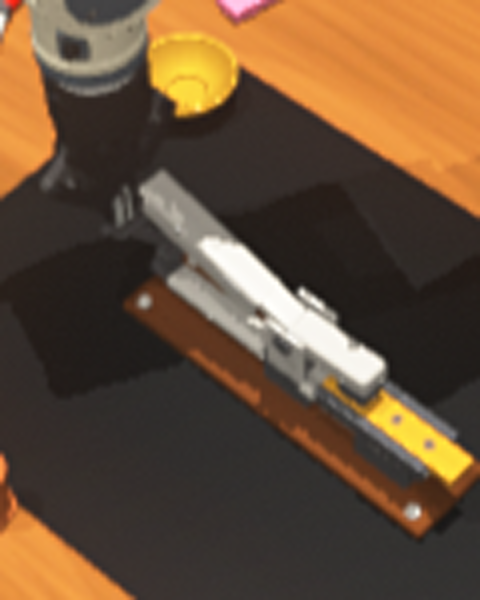

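```bash
python3 - <<'E'
from h import *
for a in np.arange(-.1,.86,.12):
    manip.servo_line(P(-.194*np.cos(a)-.004,0,.085+.194*np.sin(a)+.022+.003),rate=.07)
    print(round(a,2),fn(0)[0].round(2),round(manip.get_time(),2))
p=manip.get_position(); manip.servo_line(p+[0,0,.08],rate=.15)
p=manip.get_position(); manip.move_to(P(-.33,.15,.36),manip.get_ee_rot()); 
manip.hold(.1); print(manip.get_time(),manip.get_contact_force())
for n in('scene','top'): snap(n,n+'7')
c=cv2.imread('pics/scene7.png')[130:280,180:300]; c2=cv2.imread('pics/top7.png')[160:240,180:330]
cv2.imwrite('pics/s7z.png',cv2.resize(c,None,fx=4,fy=4,interpolation=cv2.INTER_CUBIC));cv2.imwrite('pics/t7z.png',cv2.resize(c2,None,fx=5,fy=5,interpolation=cv2.INTER_CUBIC))
E
```

```text
-0.1 1.16 40.78
0.02 1.0 41.27
0.14 4.17 41.75
0.26 1.06 42.23
0.38 1.45 42.72
0.5 1.15 43.2
0.62 -0.64 43.68
0.74 0.25 44.17
45.9 [-0.05739998 -0.54882698 -0.56306918]
```

View pics/s7z.png

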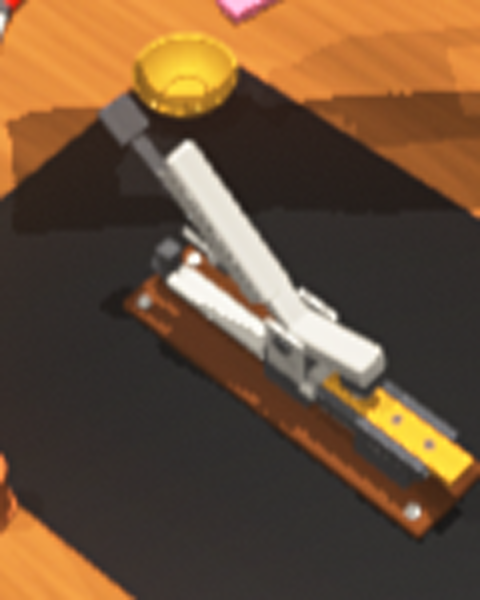

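View pics/t7z.png

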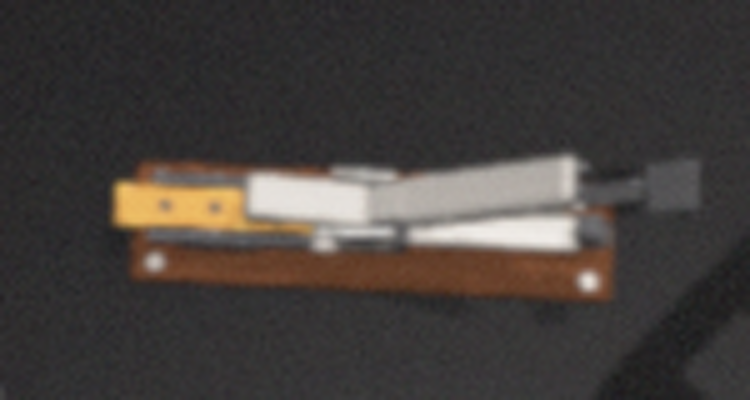

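View pics/top7.png

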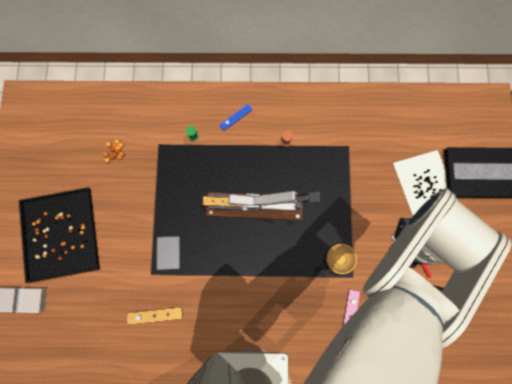

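The pliers are open and the bar is in place, but the handle is lower than at the start (its tail is at (578,180) in the top zoom). I'll check whether it is still opening and measure its angle.

```bash
python3 - <<'E'
from h import *
manip.hold(.5)
for n in('scene','top'): snap(n,n+'8')
a=cv2.imread('pics/scene0.png')[130:280,180:330];b=cv2.imread('pics/scene7.png')[130:280,180:330]; c=cv2.imread('pics/scene8.png')[130:280,180:330]
print(np.abs(b.astype(int)-c).max(2).mean(), (np.abs(b.astype(int)-c).max(2)>40).sum())
u=lambda c:cv2.resize(c,None,fx=2.6,fy=2.6,interpolation=cv2.INTER_CUBIC)
cv2.imwrite('pics/cmp.png',np.hstack([u(a),u(c)]))
d=[cv2.imread(f'pics/top{i}.png')[180:220,190:325] for i in (0,4,8)]
cv2.imwrite('pics/cmpt.png',np.vstack([cv2.resize(q,None,fx=5,fy=5,interpolation=cv2.INTER_CUBIC) for q in d][:3])[:600])
E
```

```text
1.1596 14
```

View pics/cmp.png

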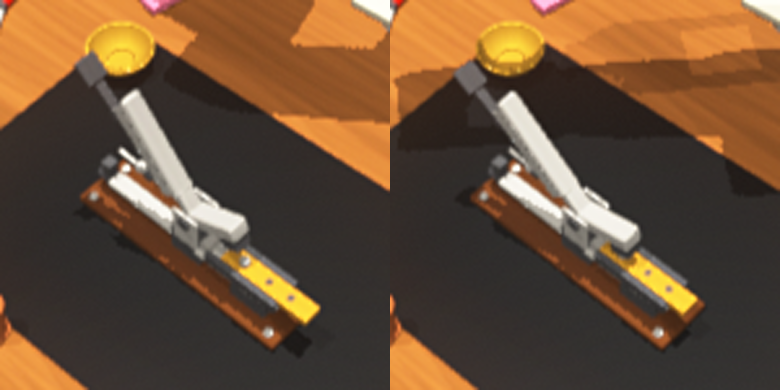

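View pics/cmpt.png

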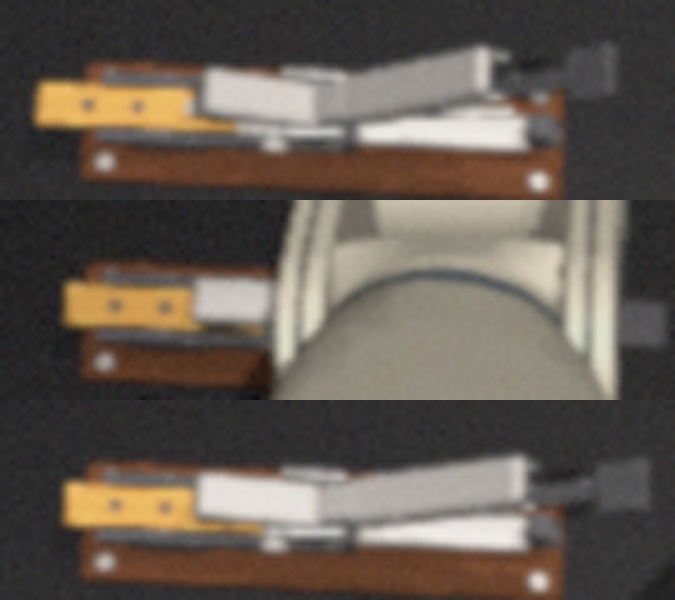

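```bash
python3 - <<'E'
import cv2,numpy as np
r=[]
for i in(0,4,8):
    c=cv2.imread(f'pics/scene{i}.png')[200:240,245:285]; r.append(cv2.resize(c,None,fx=6.6,fy=12,interpolation=cv2.INTER_CUBIC) if 0 else cv2.resize(c,None,fx=6.6,fy=6.6,interpolation=cv2.INTER_CUBIC))
cv2.imwrite('pics/jaw.png',np.hstack(r))
from h import *
t=dict(np.load('pics/top8.npz')); s=dict(np.load('pics/scene8.npz'))
for k,a,b in(('tail',(525,78),(120,100)),('tab',(625,84),(79,77))):
    p,e=tri(t,(190+a[0]/5-.4,180+a[1]/5-.4),s,(180+b[0]/2.6-.3,130+b[1]/2.6-.3)); q=loc(p)-[0,0,.085]; print(k,q,e,np.hypot(q[0],q[2]),np.arctan2(q[2],-q[0]))
E
```

```text
tail [-0.11359261  0.0015465   0.10196746] 0.004482780616276775 0.15264547966790964 0.7315203649387985
tab [-0.17063555 -0.00073126  0.09650246] 0.0014642959214553003 0.19603370918320834 0.5147012368599269
```

View pics/jaw.png

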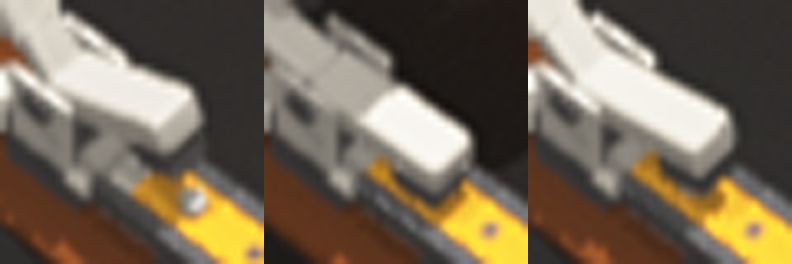

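```bash
python3 - <<'E'
from h import *
s=dict(np.load('pics/scene8.npz'))
A=[]
for nm,l,r in(('start',(155,122),(190,88)),('locked',(168,170),(206,135)),('now',(167,153),(206,118))):
    for w,(u,v) in(('mid',((l[0]+r[0])/2,(l[1]+r[1])/2)),):
        o,d=ray(s,245+u/6.6-.4,200+v/6.6-.4); k=((O-o)@EY)/(d@EY); q=loc(o+k*d); a=np.arctan2(q[2]-.085,q[0]); print(nm,w,q.round(4),'r',np.hypot(q[0],q[2]-.085).round(4),'ang',a.round(3))
E
```

```text
start mid [ 0.0574 -0.      0.1243] r 0.0696 ang 0.601
locked mid [0.0659 0.     0.0976] r 0.0671 ang 0.189
now mid [ 0.0654 -0.      0.1098] r 0.0699 ang 0.363
```

Two estimates agree that the jaw is open at about 0.12–0.13 rad. One comes from the image, 0.17 rad above the locked pose. The other comes from the handle slope, with the stud contact felt at about 0.55. The picture is still, the bar's tail is unchanged since locking, and the arm is clear, so I'll hand in.

```bash
python3 - <<'E'
from h import *
print(manip.get_time()); manip.sign_off()
E
```

```text
46.6
the job is handed in; nothing more can be done
```

I carried out all the steps and handed the job in at 46.6 s. It gave no verdict, and I could not read the jaw, stud or lever values directly.

- **Bar:** I slid it in about 16.5 mm until the end stop was felt at about 9 N. In the last top view its tail had not moved since locking.
- **Locking:** The handle's resistance peaked at about 8 N and faded near a slope of 0.23 rad. The hard stop was felt at about 0.15 rad, with 12.7 N. The handle stayed down with the fingers off it for well over a second.
- **Release:** The lever tab took about 3–4 N over roughly 28 mm, then about 10 N at its stop. I followed the tab up as the pliers opened.

**Last checks:**
- **Pliers at rest:** two pictures half a second apart show them still.
- **Jaw angle:** it comes out at about 0.12–0.13 rad from two rough estimates, against the 0.19 limit. The handle came to rest about 0.2 rad lower than it started, so the jaw is less open than at first. The estimate has an uncertainty of a few hundredths of a radian.
- **Lever:** the tab is back at its original angle to the handle to within about 0.015 rad.
- **Stud depth:** this is only inferred from the full stroke and the force felt, because the stud is hidden under the jaw.
- **Bystanders:** in the last top view they look unmoved; I did not measure their positions.

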